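# Seat the bearing housing and start the clamp with the button pair

## Robot

A 6-joint arm with a two-finger parallel gripper is mounted at the origin on the work surface. World frame = base frame: x ahead of the robot, y to its left, z up, the work surface at z = 0. Lengths are in mm, angles in rad, forces in N, time in s.
With the tool pointing down it reaches from about 350 to 875 mm from the base axis. Payload 4.2 kg.
Tool frame: the origin (TCP) lies midway between the tips of the shut fingers; the grasp point (between the pads) lies 19 mm behind it; z points along the fingers, y is the direction in which the jaws open and shut (so a half turn about z gives the same grasp; the last joint's range is limited). The gripper opens to 85 mm and grips with 20 to 120 N. Pads are 22 mm wide; open, the fingers measure 114 mm over their backs; the gripper's body (76 mm by 85 mm) begins 54 mm behind the grasp point. The pads swing forward as they close: fully open they stand 13 mm farther back than shut.
Start: joints at [-0.875, 0.385, 0.008, 0, -1.194, -0.259], TCP at [264.413, -566.29, 231.312] pointing down, gripper open.
Joint ranges: [-3.14, 3.14], [-1.21, 2.06], [-1.07, 1.41], [-3.16, 2.05], [-2.99, -0.16], [-3.1, 3.1]. Speed limits (rad/s): [2.79, 2.79, 3.14, 3.14, 3.14, 3.14].

## Interface

Orientations are given as a unit quaternion [w, x, y, z].
In Python, from station import r, viewer, order gives the robot as it stands. The module is installed in compiled form; this text tells all that it offers.
- The arm moves only by the tool send_rows, never from a script. Its argument "commands" is a list of rows, each a list of 3 entries, a list of its own where there are three numbers: the turn, a rotation vector about the tool's x, y, z in degrees, then the shift along the tool's x, y, z in cm, then the opening in per cent of the stroke, from 0 (shut) to 100 (fully open). A call has 1 to 10 rows; each row is the pose to reach, as a shift and turn from the pose commanded when the call began, along the tool's axes at that moment; what a row does not reach only later rows make up. A row lasts 1/10 s, in which the tool goes at most 50 mm and 8.59 degrees, less where a joint would pass 70% of its speed; a pose out of reach is approached as far as the arm can. A call with a gripper value outside its range is refused whole. The fingers move at their own pace and stop on an object; the grip force is fixed at half the most. Time passes only in rows, so rows that repeat a pose let the fingers close. It gives the time, the measured TCP pose, the force and the opening at its end, in the units of the state.
- r.get_obs(): the state, without advancing time (a new reading comes with each control period).
- viewer.grab_frame(name): name is "scene" or "top" or "wrist"; returns a dict with "image" (480x640x3 uint8, red, green, blue), "depth" (480x640 float32, mm along the optical axis (not along the pixel's ray), 0 where there is no reading), "fx", "fy", "cx", "cy" (pixels), "view" (4x4, takes a point from world to camera coordinates). Camera axes: x right, y up, looking along -z (the intrinsics and any distortion apply to the point x, -y, -z); pixel columns grow to the right and rows downward; lengths in mm; the calibration is good to about 2 mm. A picture is of the moment at which its call begins.
- order.close_job(): hands the job in, once; it reports no verdict.
The state is a dict: "time": time; "qpos": joint angles; "dq": joint speeds; "joint_efforts": joint torques, N m; "position": TCP position; "eef_rot": TCP orientation; "force": force on the tool from outside, world axes, zero at the start; "wrist_torque": the same for the moment, N m; "grip_width": finger opening in mm.
Only numpy, scipy, OpenCV 4.12 (cv2) and the standard library are available. Lean on these libraries where they do the work, as an engineer would, in place of code of your own. Each camera call takes 0.05 s, during which the arm holds its last target.

## Task

Push the aluminium bearing housing along its channel in the clamping fixture until it is right up against the stop, without picking it up. Then press the station's two flat start buttons all the way down together, keep both down for at least two seconds without a break, and let them come back up. Leave the mushroom-shaped stop button and everything else on the bench alone.

Things in the scene. Friction and masses are not known exactly. Their poses are not given: they have to be found in the camera images.
- fixture: fixed clamping fixture; origin on the bench top under the centre of its dark bed, 220 (x) x 100 x 12 mm. A channel 54 mm wide runs along x between rails 14 mm wide and 14 mm above the bed (x = -100 to 50 mm); open at -x, closed at +x by a stop plate 90 mm wide, face at x = 50 mm, top 52 mm above the bench. Behind it an air cylinder, to x = 112 mm, top under 70 mm.
- stop_face (a point): point on the face of the fixture's stop, mid-channel, 30 mm above the bench; the fixture's axes (x points from the open end into the stop). The housing's centre is 30 mm before it when home.
- housing_center (a point): centre of the loose aluminium bearing housing: a block 60 (x, along the channel) x 50 (y) x 36 mm high, 0.25 to 0.5 kg, dark bore on its top; it rests on the bed between the rails with 2 mm of play on each side, centre 30 mm above the bench. It starts 40 to 70 mm short of home. Sliding it takes up to about 6 N.
- station: start station, a box 90 (x) x 220 (y) x 50 mm high, fixed to the bench; origin on the bench top, z up. On its top along its y axis stand three push buttons: start buttons at y = -65 and -5 mm, stop button at y = +75 mm (all at x = 0).
- pair_mid (a point): point midway between the two start buttons at the height of their tops (72 mm above the bench); the station's axes, so the buttons' centres are 30 mm to its +y and 30 mm to its -y.
- start_left (a joint): start button at +y of the pair: flat round black cap 30 mm across, in a steel collar 44 mm across, top 10 mm above its collar. Value = how far it is pressed (m): 0 up, 0.006 fully down. Spring return: starts to move at about 1.2 N, bottoms at about 4 N.
- start_right (a joint): start button at -y of the pair, same as the other. The pair's centres are 60 mm apart.
- stop_button (a joint): stop button: a single domed black mushroom 40 mm across, top 83 mm above the bench, 80 mm from the nearer start button's centre. Value = how far it is pressed (m), 0 up. Leave alone.
- stop_top (a point): top centre of the mushroom-shaped stop button.
- spray_can: loose spray can, 56 mm across, 160 mm tall, upright; origin under its centre. Leave alone.
- bearing: loose steel ball bearing lying flat, 52 mm across, 15 mm high; origin under its centre. Leave alone.
- screwdriver: loose screwdriver lying flat, 190 mm long along its x; origin underneath near its middle. Leave alone.
- wrench: loose wrench lying flat, 180 mm long along its x; origin underneath near its middle. Leave alone.
- mug: loose white mug, 76 mm across, 90 mm tall; origin under its centre. Leave alone.
- tin: loose closed grey jar with a dark lid, 70 mm across, 70 mm tall; origin under its centre. Leave alone.
- carton: loose open cardboard tray 110 x 130 x 60 mm; origin under its centre. Leave alone.
- bushing: loose upright brass bushing, 28 mm across, 30 mm tall, standing on the bench beside the fixture's stop (+y side); origin under its centre. Leave alone.
Mind the look-alikes: they are no part of the job. What is meant by the part that bears housing_center is not blue, turquoise or yellow, and is the smaller of those in its own colour.

How it is judged (in metres and radians):
On the way, in this order (a step that is already met when the one before it is completed fails the run):
1. the housing is home against the stop while the start buttons are still up (x of housing_center in the frame of fixture above 0.0165 m and value of joint each of start_left, start_right below 0.002 m), for 0.2 s.
2. both start buttons are held down by the fingers for two seconds on end (value of joint each of start_left, start_right above 0.0045 m and contact force between the fingers and station above 2 N), for 2 s.
At the end, for the whole second after the job is handed in: The housing stands flat on the bed within 3.5 mm of the stop, and both start buttons are back up (within 1 mm), the stop button unpressed (x of housing_center in the frame of fixture above 0.0165 m and angle between housing_center's own z axis and vertical below 0.1 rad and z of housing_center in the frame of fixture below 0.034 m and value of joint each of start_left, start_right, stop_button below 0.001 m); the robot touches nothing.
It fails at once if the housing is lifted more than 10 mm or tipped more than 0.3 rad (z of housing_center in the frame of fixture above 0.04 m or angle between housing_center's own z axis and vertical above 0.3 rad).
It fails at once if one start button is pressed down (over 4.5 mm) with the other still up (under 1 mm) ((value of joint start_left above 0.0045 m and value of joint start_right below 0.001 m) or (value of joint start_right above 0.0045 m and value of joint start_left below 0.001 m)).
It fails at once if a start button is pressed (over 4.5 mm) while the housing is not home (not (x of housing_center in the frame of fixture above 0.0165 m) and value of joint any of start_left, start_right above 0.0045 m).
It fails at once if the stop button is pressed more than 2 mm (value of joint stop_button above 0.002 m).
It fails at once if a bystander is moved more than 30 mm (distance of any of spray_can, bearing, screwdriver, wrench, mug, tin, carton, bushing from where it was at the start of the episode above 0.03 m).
It also fails if it takes over 56 s, if anything falls off the work surface, if the arm or the gripper's body presses on something with over 40 N, if the wrist force passes 120 N, or if a joint passes its speed limit or range.

## Working session

There is one attempt and no reset: what is moved stays moved. The work goes in short steps, Python scripts to look and compute and a tool call to move; the robot and the scene stay as the last step left them, time stands still between calls to the robot, and variables do not carry over. Pictures are saved under pics/ and viewed, and the job is handed in when it is done.

Besides the shell and the picture viewer there is one more tool, called after "Call:" as name(argument=value, ...) on one line, values as JSON. send_rows: Moves the arm, as the interface text tells. Its arguments: {"type":"object","properties":{"commands":{"type":"array"}},"required":["commands"]}

```bash
mkdir -p pics
cat > h.py <<'E'
import numpy as np, cv2
from station import r, viewer, order
def grab(n,tag):
    f=viewer.grab_frame(n); cv2.imwrite(f'pics/{tag}.png',f['image'][:,:,::-1]); np.savez(f'pics/{tag}.npz',**f); return f
def load(tag): return dict(np.load(f'pics/{tag}.npz'))
def px(f,u,v,d=None,z=None):
    V=np.array(f['view']);Ri=V[:3,:3].T;c=-Ri@V[:3,3]
    ray=np.array([(u-f['cx'])/f['fx'],-(v-f['cy'])/f['fy'],-1.])
    w=Ri@ray
    if z is not None: return c+w*(z-c[2])/w[2]
    if d is None:
        p=f['depth'][int(v)-1:int(v)+2,int(u)-1:int(u)+2]; d=np.median(p[p>0]) if (p>0).any() else 0
    return c+w*d
def crop(f,tag,u0,v0,u1,v1,s):
    cv2.imwrite(f'pics/{tag}.png',cv2.resize(f['image'][v0:v1,u0:u1,::-1],None,fx=s,fy=s,interpolation=cv2.INTER_CUBIC))
E
python3 - <<'E'
from h import *
for n in ("scene","top"):
    f=grab(n,n+"0"); print({k:(v if np.size(v)<20 else np.shape(v)) for k,v in f.items()})
o=r.get_obs(); print(o)
E
```

```text
{'image': (480, 640, 3), 'depth': (480, 640), 'fx': 447.42777914681767, 'fy': 447.42777914681767, 'cx': 309.0009808510643, 'cy': 239.1347713608485, 'view': array([[ 7.14972536e-01,  6.99056536e-01, -1.15858904e-02,
        -3.69269204e+02],
       [-4.81526492e-01,  5.04369096e-01,  7.16759410e-01,
         1.99000911e+02],
       [ 5.06898916e-01, -5.06884380e-01,  6.97224293e-01,
        -1.38993942e+03],
       [ 0.00000000e+00,  0.00000000e+00,  0.00000000e+00,
         1.00000000e+00]])}
{'image': (480, 640, 3), 'depth': (480, 640), 'fx': 488.60609652428474, 'fy': 488.60609652428474, 'cx': 315.3807354142626, 'cy': 239.69255932669515, 'view': array([[ 1.83579277e-02, -9.99798931e-01,  8.06743728e-03,
        -1.42055773e+01],
       [ 9.89469715e-01,  1.93257253e-02,  1.43444066e-01,
        -5.31492523e+02],
       [-1.43571133e-01,  5.34914908e-03,  9.89625544e-01,
        -1.18373235e+03],
       [ 0.00000000e+00,  0.00000000e+00,  0.00000000e+00,
         1.00000000e+00]])}
{'time': 0.1, 'qpos': array([-8.75404009e-01,  3.85497922e-01,  6.77870240e-03, -4.52278204e-04,
       -1.19398301e+00, -2.58594656e-01]), 'dq': array([-0.00028307, -0.00236872,  0.00277086,  0.00140313,  0.00033368,
       -0.00102344]), 'joint_efforts': array([-5.18300494e-04, -3.93319738e+01,  1.88929814e+01,  4.19787839e+00,
       -2.58906031e-03,  1.69005236e-07]), 'position': array([ 264.20356671, -565.84741845,  230.32371784]), 'eef_rot': array([-2.50776498e-04, -2.16585234e-01,  9.76263225e-01,  9.43082382e-04]), 'force': array([ 0.13267039,  0.94883864, -0.460935  ]), 'wrist_torque': array([ 0.0212639 ,  0.02937315, -0.04557264]), 'grip_width': 85.27692094222255}
```

View pics/scene0.png

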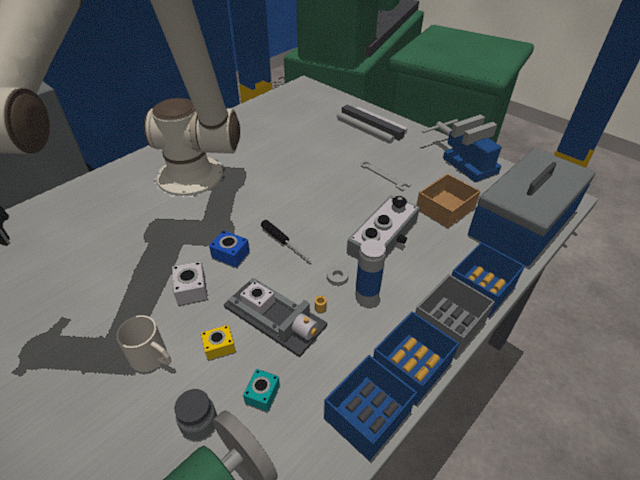

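View pics/top0.png

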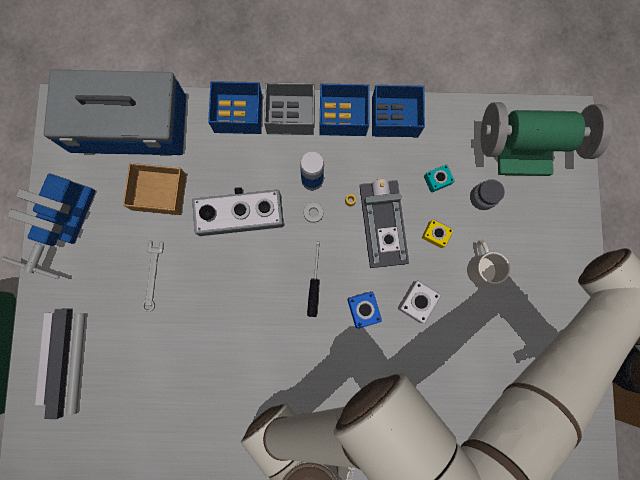

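Housing candidates in the top view: blue (365,309), large silver (420,301), yellow (437,232), turquoise (439,178) and silver in the channel (388,239). By the description I choose the smaller silver one, in the channel at (388,239).

Run:
```python
from h import *
f=load('top0'); crop(f,'c1',340,165,440,285,5); crop(f,'c2',185,180,295,245,7)
```

```text
(no output)
```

View pics/c1.png

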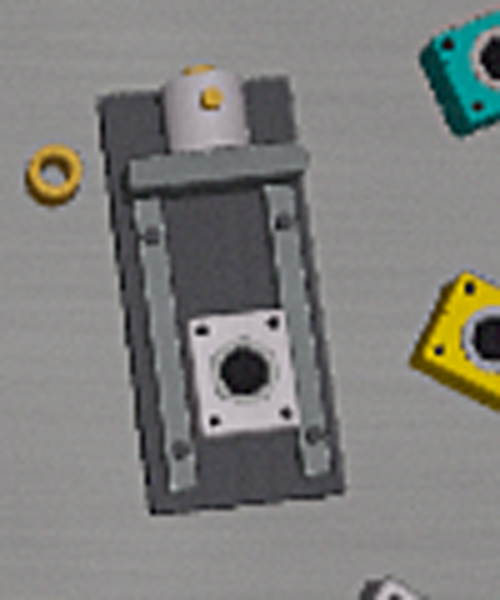

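View pics/c2.png

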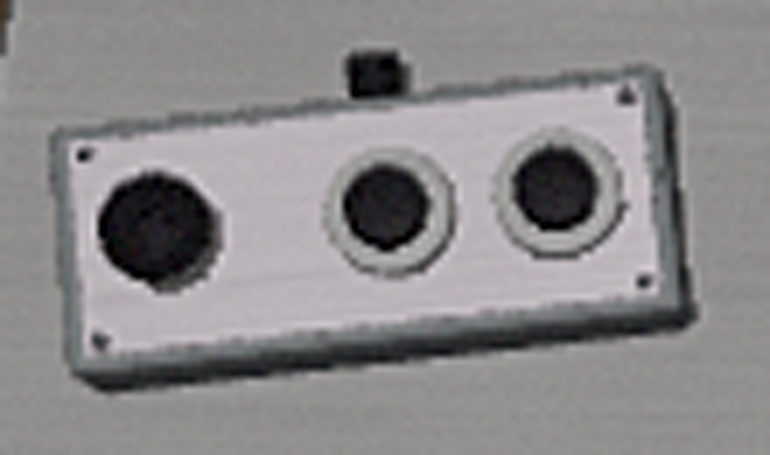

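The channel part is silver with its bore at crop (243,370), or full-frame (388.6,239), so the choice stands. The flat start caps are at crop (385,206) and (556,188) and the mushroom is at (157,229). Next I measure positions.

Run:
```python
from h import *
f=load('top0')
C1=lambda u,v:(340+u/5-.4,165+v/5-.4); C2=lambda u,v:(185+u/7-.43,180+v/7-.43)
def show(n,p,z):
    q=px(f,*p,z=z); print(n,np.round(q,1),'depthpt',np.round(px(f,*p),1)); return q
for n,p,z in [('bore',(243,370),48),('h1',(192,320),48),('h2',(283,312),48),('h3',(297,428),48),('h4',(207,437),48),
 ('bedBL',(152,513),12),('bedBR',(344,491),12),('bedTL',(100,97),12),('bedTR',(288,78),12),('stopL',(130,192),52),('stopR',(305,175),52),
 ('railL',(183,490),26),('railLtop',(148,203),26),('railR',(317,473),26),('railRtop',(279,190),26)]: show(n,C1(*p),z)
for n,p,z in [('L',(385,206),72),('R',(556,188),72),('stop',(157,225),83)]: show(n,C2(*p),z)
h=[px(f,*C1(*p),z=48) for p in [(192,320),(283,312),(297,428),(207,437)]]
print('hc',np.mean(h,0)); 
b=[px(f,*C1(*p),z=12) for p in [(152,513),(344,491),(100,97),(288,78)]]
print('fix',np.mean(b,0), [np.degrees(np.arctan2(*(a[1::-1]))) for a in (b[2]-b[0],b[3]-b[1])], [np.linalg.norm(a) for a in (b[2]-b[0],b[3]-b[1],b[0]-b[1])])
L=px(f,*C2(385,206),z=72);R=px(f,*C2(556,188),z=72);d=L-R
print('mid',(L+R)/2,np.linalg.norm(d),'yaw',np.degrees(np.arctan2(d[1],d[0]))-90)
# tool axes
from scipy.spatial.transform import Rotation as Ro
o=r.get_obs();w,x,y,z=o['eef_rot'];M=Ro.from_quat([x,y,z,w]).as_matrix();print(M.round(3))
```

```text
bore [ 536.5 -185.    48. ] depthpt [ 536.2 -184.6   50.1]
h1 [ 561.2 -159.6   48. ] depthpt [ 566.4 -163.7   17.7]
h2 [ 566.2 -205.    48. ] depthpt [ 569.8 -208.6   27.3]
h3 [ 508.  -211.7   48. ] depthpt [ 510.4 -215.    29.6]
h4 [ 502.7 -167.    48. ] depthpt [ 504.2 -168.8   35.7]
bedBL [ 467.7 -144.1   12. ] depthpt [ 468.5 -145.2    2.8]
bedBR [ 480.8 -241.8   12. ] depthpt [ 481.  -242.3    9.6]
bedTL [ 684.1 -116.6   12. ] depthpt [ 686.  -117.3    4.5]
bedTR [ 696.2 -214.5   12. ] depthpt [ 697.9 -215.6    5.8]
stopL [ 624.9 -128.    52. ] depthpt [ 629.8 -130.4   30.1]
stopR [ 635.4 -215.8   52. ] depthpt [ 636.4 -216.5   47.8]
railL [ 478.3 -158.    26. ] depthpt [ 478.6 -158.4   23.5]
railLtop [ 625.2 -140.1   26. ] depthpt [ 624.8 -139.9   27.8]
railR [ 488.2 -225.5   26. ] depthpt [ 488.2 -225.6   25.6]
railRtop [ 633.3 -207.1   26. ] depthpt [ 633.5 -207.2   25.4]
L [599.2 183.2  72. ] depthpt [599.1 183.2  72.3]
R [606.8 123.6  72. ] depthpt [606.6 123.5  72.8]
stop [588.6 260.1  83. ] depthpt [591.3 263.1  69.3]
hc [ 534.53027819 -185.83240798   48.        ]
fix [ 582.18886701 -179.26520302   12.        ] [np.float64(7.260795822153247), np.float64(7.214873132284832)] [np.float64(218.12813908971896), np.float64(217.20322133732455), np.float64(98.54285661865845)]
mid [602.97613263 153.41800247  72.        ] 60.08152865910578 yaw 7.296559338584217
[[-0.906 -0.423 -0.001]
 [-0.423  0.906  0.002]
 [ 0.     0.002 -1.   ]]
```

Everything is consistent: the bed measures 218 x 98.5 mm at yaw 7.25°, the buttons are 60.1 mm apart, and the housing is about 67 mm short of home. I'll go above the open end behind the housing, turn the tool to the fixture's yaw and shut the fingers.

```bash
cat >> h.py <<'E'
from scipy.spatial.transform import Rotation as Ro
def M(): 
    w,x,y,z=r.get_obs()['eef_rot']; return Ro.from_quat([x,y,z,w]).as_matrix()
def rel(T,yaw=7.25):
    o=r.get_obs();m=M(); a=np.radians(yaw)
    G=np.array([[-np.cos(a),-np.sin(a),0],[-np.sin(a),np.cos(a),0],[0,0,-1]]).T  # cols: x,y,z tool
    G=np.column_stack([[-np.cos(a),-np.sin(a),0],[-np.sin(a),np.cos(a),0],[0,0,-1]])
    print('t',o['time'],'pos',o['position'].round(1),'F',o['force'].round(1),'w',round(o['grip_width'],1))
    print('turn deg',np.degrees(Ro.from_matrix(m.T@G).as_rotvec()).round(2),'shift cm',(m.T@(np.array(T)-o['position'])/10).round(2))
def fx(x,y=0,c=(582.2,-179.3),yaw=7.25):
    a=np.radians(yaw);return [c[0]+x*np.cos(a)-y*np.sin(a),c[1]+x*np.sin(a)+y*np.cos(a)]
E
python3 - <<'E'
from h import *
print(fx(-102)); rel(fx(-102)+[150])
E
```

```text
[np.float64(481.0154951326691), np.float64(-192.17229485185464)]
t 0.1 pos [ 264.2 -565.8  230.3] F [ 0.1  0.9 -0.5] w 85.3
turn deg [ 0.11 -0.02 17.77] shift cm [-35.45  24.68   8.08]
```

Call:
send_rows(commands=[[[0,0,17.8],[-35.5,24.7,8.0],0],[[0,0,17.8],[-35.5,24.7,8.0],0],[[0,0,17.8],[-35.5,24.7,8.0],0],[[0,0,17.8],[-35.5,24.7,8.0],0],[[0,0,17.8],[-35.5,24.7,8.0],0],[[0,0,17.8],[-35.5,24.7,8.0],0],[[0,0,17.8],[-35.5,24.7,8.0],0],[[0,0,17.8],[-35.5,24.7,8.0],0],[[0,0,17.8],[-35.5,24.7,8.0],0],[[0,0,17.8],[-35.5,24.7,8.0],0]])

```text
time: 1.1
position: [483.1, -188.4, 150.0]
eef_rot: [-0.001, -0.066, 0.998, 0.0]
force: [-0.4, 0.4, -0.1]
grip_width: 0.3
```

Run:
```python
from h import *
rel(fx(-102)+[150]); rel(fx(-102)+[24])
f=grab('top','top1'); crop(f,'c3',310,165,450,305,4)
```

```text
t 1.1 pos [ 483.1 -188.4  150. ] F [-0.4  0.4 -0.1] w 0.3
turn deg [ 0.05 -0.09  0.33] shift cm [ 0.26 -0.34 -0.  ]
t 1.1 pos [ 483.1 -188.4  150. ] F [-0.4  0.4 -0.1] w 0.3
turn deg [ 0.05 -0.09  0.33] shift cm [ 0.24 -0.35 12.6 ]
```

View pics/c3.png

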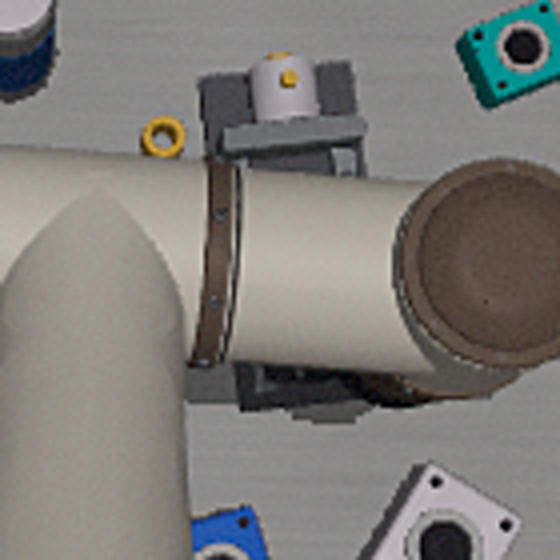

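The arm hides the channel from the top camera. I'll go down part-way and check with the other cameras.

Call:
send_rows(commands=[[[0,0,0],[0,0,3],0],[[0,0,0],[0,0,6],0],[[0,0,0],[0,0,8],0],[[0,0,0],[0,0,8],0]])

```text
time: 1.55
position: [478.7, -192.9, 68.7]
eef_rot: [-0.003, -0.062, 0.998, 0.001]
force: [-0.5, -0.6, 0.3]
grip_width: 0.3
```

Run:
```python
from h import *
rel(fx(-102)+[24])
f=grab('scene','sc1'); crop(f,'c4',170,220,350,370,4); f=grab('wrist','w1')
```

```text
t 1.55 pos [ 478.7 -192.9   68.7] F [-0.5 -0.6  0.3] w 0.3
turn deg [ 0.11 -0.39 -0.15] shift cm [-0.27  0.03  4.47]
```

View pics/c4.png

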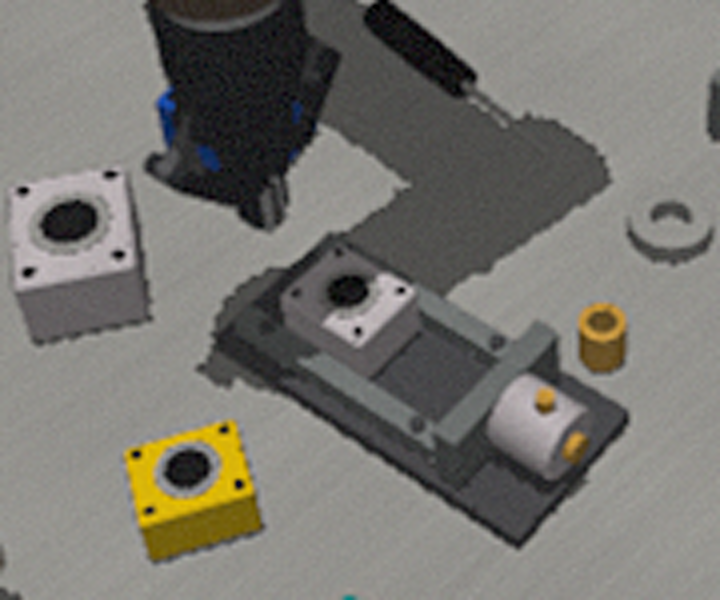

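View pics/w1.png

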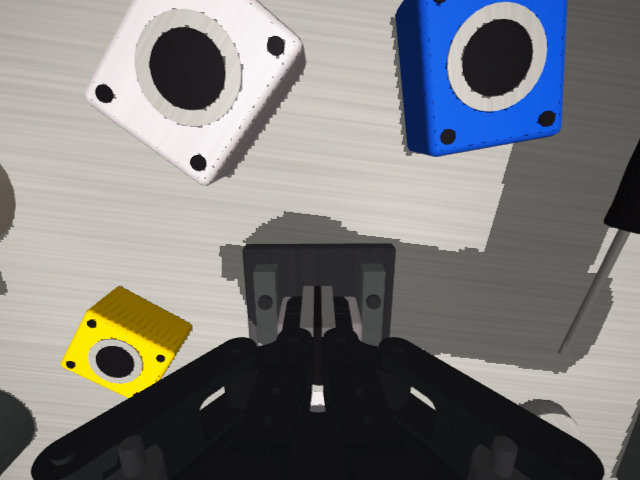

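The fingers are centred between the rails (wrist view: rails at 264 and 374, fingers at 318) and behind the housing. Now I lower into the channel.

Call:
send_rows(commands=[[[0,0,0],[-0.1,0,2],0],[[0,0,0],[-0.2,0,3.5],0],[[0,0,0],[-0.2,0,4.4],0],[[0,0,0],[-0.2,0,4.4],0],[[0,0,0],[-0.2,0,4.4],0]])

```text
time: 2.15
position: [484.3, -192.3, 28.3]
eef_rot: [0.001, -0.063, 0.998, -0.0]
force: [-0.1, -0.8, -0.1]
grip_width: 0.2
```

Run:
```python
from h import *
rel(fx(-40)+[24]); rel(fx(-21)+[24])
```

```text
t 2.15 pos [ 484.3 -192.3   28.3] F [-0.1 -0.8 -0.1] w 0.2
turn deg [-0.03  0.1  -0.02] shift cm [-5.88  0.06  0.44]
t 2.15 pos [ 484.3 -192.3   28.3] F [-0.1 -0.8 -0.1] w 0.2
turn deg [-0.03  0.1  -0.02] shift cm [-7.78  0.06  0.44]
```

Call:
send_rows(commands=[[[0,0,0],[-0.6,0,0.1],0],[[0,0,0],[-1.2,0,0.2],0],[[0,0,0],[-1.8,0,0.3],0],[[0,0,0],[-2.4,0,0.3],0],[[0,0,0],[-3.0,0,0.3],0],[[0,0,0],[-3.6,0,0.3],0],[[0,0,0],[-4.2,0,0.3],0],[[0,0,0],[-4.8,0,0.3],0],[[0,0,0],[-5.4,0,0.3],0],[[0,0,0],[-6.0,0,0.3],0]])

```text
time: 3.15
position: [543.8, -184.4, 24.1]
eef_rot: [0.0, -0.063, 0.998, 0.0]
force: [-1.7, 0.7, -0.6]
grip_width: 0.2
```

Run:
```python
from h import *
rel(fx(-21)+[24])
f=grab('scene','sc2'); crop(f,'c5',170,220,350,370,4)
```

```text
t 3.15 pos [ 543.8 -184.4   24.1] F [-1.7  0.7 -0.6] w 0.2
turn deg [ 0.    0.02 -0.02] shift cm [-1.77  0.02  0.01]
```

View pics/c5.png

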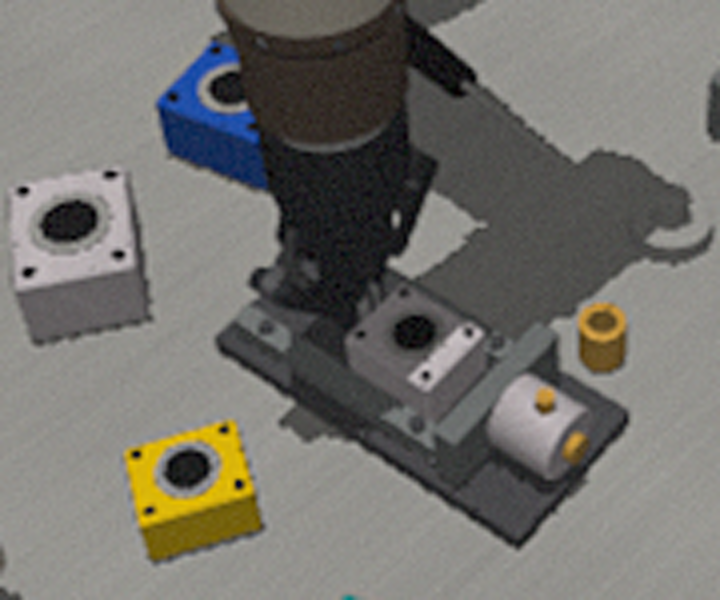

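The housing is sliding flat and has about 18 mm to go. I continue gently until the force rises.

Call:
send_rows(commands=[[[0,0,0],[-0.3,0,0],0],[[0,0,0],[-0.6,0,0],0],[[0,0,0],[-0.9,0,0],0],[[0,0,0],[-1.2,0,0],0],[[0,0,0],[-1.4,0,0],0],[[0,0,0],[-1.5,0,0],0],[[0,0,0],[-1.5,0,0],0]])

```text
time: 3.9
position: [558.2, -182.6, 24.3]
eef_rot: [0.0, -0.063, 0.998, -0.0]
force: [-2.2, -1.0, 0.3]
grip_width: 0.3
```

Call:
send_rows(commands=[[[0,0,0],[-0.1,0,0],0],[[0,0,0],[-0.2,0,0],0],[[0,0,0],[-0.2,0,0],0]])

```text
time: 4.2
position: [560.2, -182.4, 24.3]
eef_rot: [0.0, -0.063, 0.998, -0.0]
force: [-2.9, 0.1, 0.3]
grip_width: 0.1
```

Call:
send_rows(commands=[[[0,0,0],[-0.1,0,0],0],[[0,0,0],[-0.2,0,0],0],[[0,0,0],[-0.2,0,0],0]])

```text
time: 4.5
position: [562.3, -182.1, 24.3]
eef_rot: [0.0, -0.063, 0.998, -0.0]
force: [-2.5, 0.1, 0.3]
grip_width: 0.3
```

Call:
send_rows(commands=[[[0,0,0],[-0.1,0,0],0],[[0,0,0],[-0.2,0,0],0],[[0,0,0],[-0.2,0,0],0]])

```text
time: 4.8
position: [562.3, -182.1, 24.4]
eef_rot: [-0.002, -0.063, 0.998, 0.0]
force: [-7.2, -1.2, 4.5]
grip_width: 0.1
```

Run:
```python
from h import *
rel(fx(-21)+[24])
f=grab('scene','sc3'); crop(f,'c6',230,260,330,350,7)
```

```text
t 4.8 pos [ 562.3 -182.1   24.4] F [-7.2 -1.2  4.5] w 0.1
turn deg [ 0.03 -0.21 -0.05] shift cm [0.09 0.02 0.04]
```

View pics/c6.png

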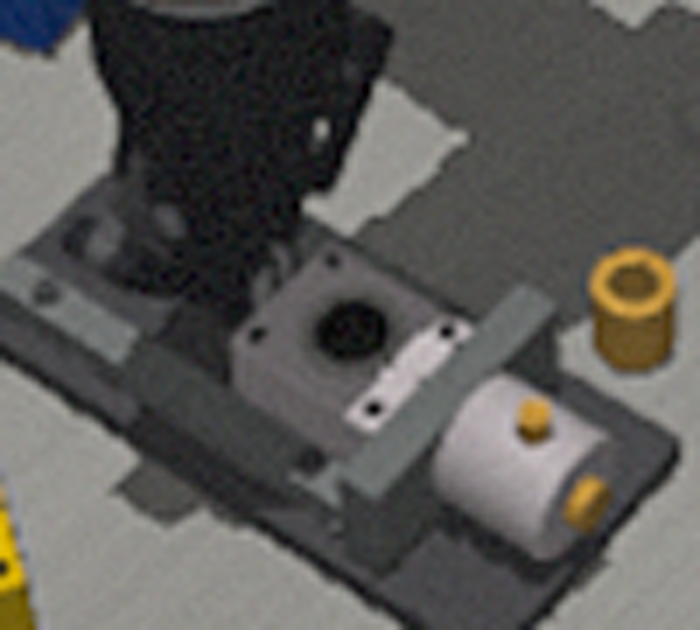

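It looks home: the advance stalled and the force rose. One more 2 mm push will confirm it.

Call:
send_rows(commands=[[[0,0,0],[-0.2,0,0],0],[[0,0,0],[-0.2,0,0],0],[[0,0,0],[-0.2,0,0],0],[[0,0,0],[-0.2,0,0],0]])

```text
time: 5.25
position: [562.2, -182.0, 24.3]
eef_rot: [-0.004, -0.063, 0.998, 0.0]
force: [-10.8, -2.2, 7.9]
grip_width: 0.0
```

The TCP is stalled and the force is up to 11 N, so the housing is against the stop. I back straight off, then lift.

Call:
send_rows(commands=[[[0,0,0],[0.5,0,0],0],[[0,0,0],[1.2,0,0],0],[[0,0,0],[2.5,0,0],0],[[0,0,0],[3.0,0,-1],0],[[0,0,0],[3.0,0,-5],0],[[0,0,0],[3.0,0,-10],0],[[0,0,0],[3.0,0,-15],0],[[0,0,0],[3.0,0,-15],0]])

```text
time: 6.05
position: [541.8, -186.3, 183.9]
eef_rot: [0.01, -0.064, 0.998, -0.003]
force: [0.9, -0.0, -0.2]
grip_width: -0.1
```

Run:
```python
from h import *
rel([603,153.4,170],7.3)
f=grab('scene','sc4'); crop(f,'c7',230,260,330,350,7)
```

```text
t 6.05 pos [ 541.8 -186.3  183.9] F [ 0.9 -0.  -0.2] w -0.1
turn deg [-0.36  1.08  0.05] shift cm [-10.38  32.92   1.38]
```

View pics/c7.png

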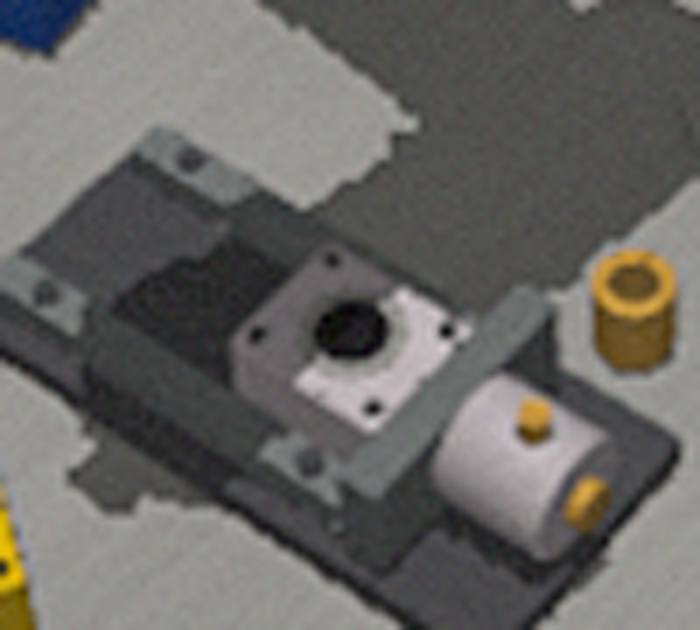

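The housing is home and flat. Next I move above the start buttons with the fingers opened to about 46 mm.

Call:
send_rows(commands=[[[0,0,0],[-3,10,0],54],[[0,0,0],[-10.4,32.9,1.4],54],[[0,0,0],[-10.4,32.9,1.4],54],[[0,0,0],[-10.4,32.9,1.4],54],[[0,0,0],[-10.4,32.9,1.4],54],[[0,0,0],[-10.4,32.9,1.4],54],[[0,0,0],[-10.4,32.9,1.4],54],[[0,0,0],[-10.4,32.9,1.4],54],[[0,0,0],[-10.4,32.9,1.4],54],[[0,0,0],[-10.4,32.9,1.4],54]])

```text
time: 7.1
position: [597.6, 153.5, 159.8]
eef_rot: [-0.0, -0.063, 0.998, -0.0]
force: [-0.5, 0.8, 1.2]
grip_width: 46.1
```

Run:
```python
from h import *
rel([603,153.4,95],7.3)
f=grab('wrist','w2')
```

```text
t 7.1 pos [597.6 153.5 159.8] F [-0.5  0.8  1.2] w 46.1
turn deg [-0.02 -0.05 -0.1 ] shift cm [-0.54 -0.08  6.48]
```

View pics/w2.png

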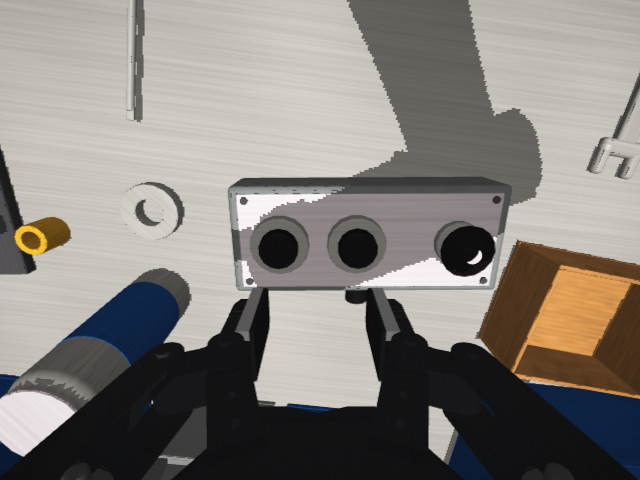

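The wrist view shows the caps at (278,248) and (357,248), their mid-point 318 in line with the fingers' 318. The mushroom at (470,250) is clear. I go down to just above the caps.

Call:
send_rows(commands=[[[0,0,0],[-0.5,-0.1,2.5],54],[[0,0,0],[-0.5,-0.1,5],54],[[0,0,0],[-0.5,-0.1,7],54],[[0,0,0],[-0.5,-0.1,7.5],54],[[0,0,0],[-0.5,-0.1,7.5],54],[[0,0,0],[-0.5,-0.1,7.5],54],[[0,0,0],[-0.5,-0.1,7.5],54]])

```text
time: 7.85
position: [603.9, 153.8, 86.9]
eef_rot: [0.001, -0.063, 0.998, 0.001]
force: [0.8, -0.4, 0.3]
grip_width: 46.0
```

Run:
```python
from h import *
rel([603,153.4,70],7.3)
f=grab('wrist','w3')
f=grab('scene','sc5'); crop(f,'c8',330,170,440,280,6)
```

```text
t 7.85 pos [603.9 153.8  86.9] F [ 0.8 -0.4  0.3] w 46.0
turn deg [ 0.05  0.16 -0.08] shift cm [ 0.1  -0.03  1.69]
```

View pics/w3.png

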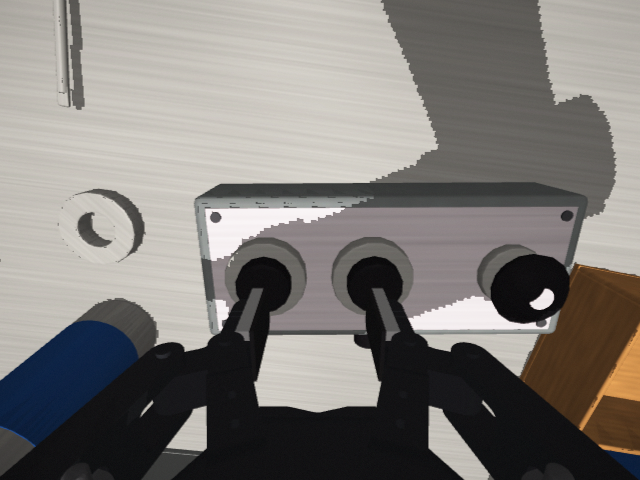

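View pics/c8.png

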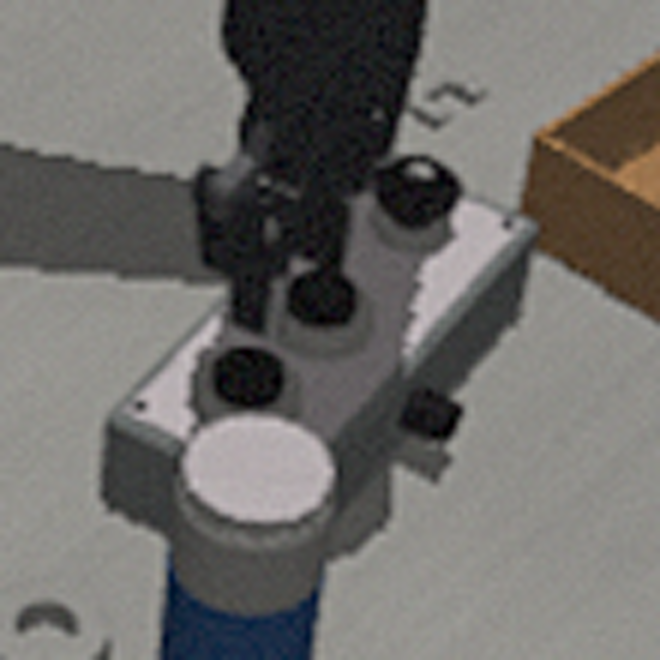

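Both fingers are over their caps. I descend slowly and watch the force.

Call:
send_rows(commands=[[[0,0,0],[0,0,0.6],54],[[0,0,0],[0,0,1.0],54],[[0,0,0],[0,0,1.3],54],[[0,0,0],[0,0,1.3],54]])

```text
time: 8.35
position: [602.5, 153.6, 71.4]
eef_rot: [-0.001, -0.063, 0.998, -0.0]
force: [0.6, -0.1, 0.0]
grip_width: 46.0
```

Call:
send_rows(commands=[[[0,0,0],[0,0,0.2],54],[[0,0,0],[0,0,0.2],54]])

```text
time: 8.55
position: [602.9, 153.7, 70.0]
eef_rot: [-0.0, -0.063, 0.998, -0.0]
force: [-0.7, 0.2, -0.6]
grip_width: 46.0
```

Call:
send_rows(commands=[[[0,0,0],[0,0,0.2],54],[[0,0,0],[0,0,0.2],54]])

```text
time: 8.75
position: [603.2, 153.8, 68.7]
eef_rot: [0.0, -0.063, 0.998, -0.0]
force: [-1.0, 0.1, 3.3]
grip_width: 46.1
```

Contact at about 69 mm with 3.3 N, roughly the two spring preloads. I press on.

Call:
send_rows(commands=[[[0,0,0],[0,0,0.2],54],[[0,0,0],[0,0,0.4],54],[[0,0,0],[0,0,0.4],54]])

```text
time: 9.05
position: [603.2, 153.8, 65.0]
eef_rot: [0.0, -0.063, 0.998, -0.0]
force: [-2.9, 0.4, 6.9]
grip_width: 46.2
```

Call:
send_rows(commands=[[[0,0,0],[0,0,0.2],54],[[0,0,0],[0,0,0.3],54],[[0,0,0],[0,0,0.3],54]])

```text
time: 9.35
position: [603.2, 153.8, 63.6]
eef_rot: [0.001, -0.063, 0.998, -0.0]
force: [-5.1, -0.0, 12.4]
grip_width: 46.1
```

Call:
send_rows(commands=[[[0,0,0],[0,0,0.2],54],[[0,0,0],[0,0,0.2],54],[[0,0,0],[0,0,0.2],54]])

```text
time: 9.65
position: [603.3, 153.8, 63.5]
eef_rot: [0.001, -0.064, 0.998, -0.0]
force: [-7.9, -1.1, 20.6]
grip_width: 46.2
```

It has bottomed: z is stalled at 63.5 and the force is 20.6 N. I hold for well over two seconds and check along the way.

Call:
send_rows(commands=[[[0,0,0],[0,0,0.1],54],[[0,0,0],[0,0,0.1],54],[[0,0,0],[0,0,0.1],54],[[0,0,0],[0,0,0.1],54],[[0,0,0],[0,0,0.1],54],[[0,0,0],[0,0,0.1],54],[[0,0,0],[0,0,0.1],54],[[0,0,0],[0,0,0.1],54],[[0,0,0],[0,0,0.1],54],[[0,0,0],[0,0,0.1],54]])

```text
time: 10.65
position: [603.3, 153.8, 63.5]
eef_rot: [0.001, -0.064, 0.998, -0.0]
force: [-10.4, -0.1, 25.7]
grip_width: 46.5
```

Run:
```python
from h import *
o=r.get_obs(); print(o['force'],o['wrist_torque']); rel([603,153.4,90],7.3)
f=grab('wrist','w4'); crop(f,'c9',200,200,440,360,3)
f=grab('scene','sc6'); crop(f,'c10',345,180,425,260,7)
```

```text
[-10.44938138  -0.10216678  25.69636307] [-0.18054504  2.98661233 -0.07178816]
t 10.65 pos [603.3 153.8  63.5] F [-10.4  -0.1  25.7] w 46.5
turn deg [-0.03  0.12  0.01] shift cm [ 0.03 -0.04 -2.65]
```

View pics/c9.png

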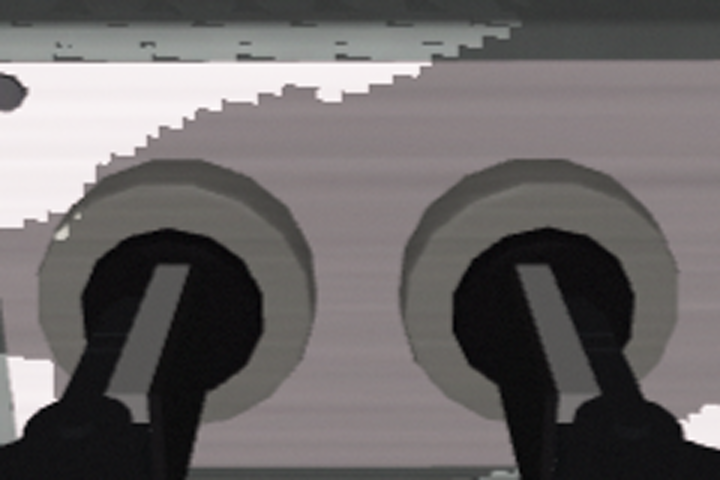

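View pics/c10.png

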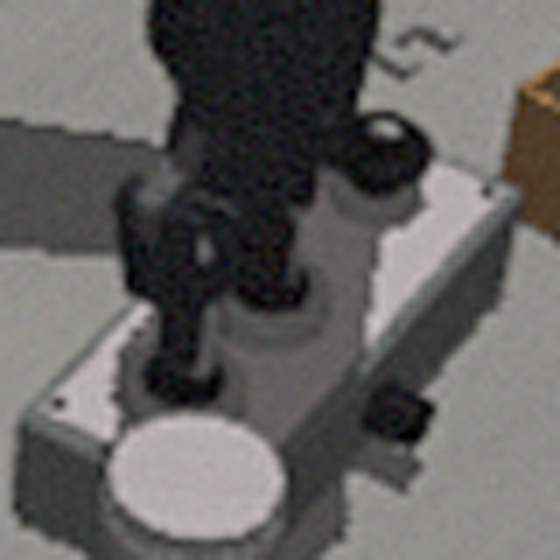

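Both fingers are inside their caps and both caps are down near their collars. The small lateral moment means the load is shared, about 16 N and 10 N, each above the 4 N to bottom. I keep holding.

Call:
send_rows(commands=[[[0,0,0],[0,0,0.05],54],[[0,0,0],[0,0,0.05],54],[[0,0,0],[0,0,0.05],54],[[0,0,0],[0,0,0.05],54],[[0,0,0],[0,0,0.05],54],[[0,0,0],[0,0,0.05],54],[[0,0,0],[0,0,0.05],54],[[0,0,0],[0,0,0.05],54],[[0,0,0],[0,0,0.05],54],[[0,0,0],[0,0,0.05],54]])

```text
time: 11.75
position: [603.3, 153.8, 63.4]
eef_rot: [0.001, -0.064, 0.998, -0.0]
force: [-10.8, -1.0, 27.5]
grip_width: 45.9
```

Call:
send_rows(commands=[[[0,0,0],[0,0,0],54],[[0,0,0],[0,0,0],54],[[0,0,0],[0,0,0],54],[[0,0,0],[0,0,0],54],[[0,0,0],[0,0,0],54],[[0,0,0],[0,0,0],54],[[0,0,0],[0,0,0],54],[[0,0,0],[0,0,0],54],[[0,0,0],[0,0,0],54],[[0,0,0],[0,0,0],54]])

```text
time: 12.75
position: [603.3, 153.8, 63.4]
eef_rot: [0.001, -0.064, 0.998, -0.0]
force: [-11.2, -0.8, 27.1]
grip_width: 46.4
```

Call:
send_rows(commands=[[[0,0,0],[0,0,0],54],[[0,0,0],[0,0,0],54],[[0,0,0],[0,0,0],54],[[0,0,0],[0,0,0],54],[[0,0,0],[0,0,0],54]])

```text
time: 13.25
position: [603.3, 153.8, 63.4]
eef_rot: [0.001, -0.064, 0.998, -0.0]
force: [-10.7, -0.5, 27.7]
grip_width: 45.6
```

Call:
send_rows(commands=[[[0,0,0],[0,0,-0.5],54],[[0,0,0],[0,0,-1.2],54],[[0,0,0],[0,0,-2.2],54],[[0,0,0],[0,0,-4],54],[[0,0,0],[0,0,-8],54],[[0,0,0],[0,0,-12],54],[[0,0,0],[0,0,-15],54],[[0,0,0],[0,0,-15],54],[[0,0,0],[0,0,-15],54],[[0,0,0],[0,0,-15],54]])

```text
time: 14.25
position: [602.2, 153.5, 206.0]
eef_rot: [-0.002, -0.063, 0.998, -0.0]
force: [-0.3, 0.1, 0.2]
grip_width: 46.2
```

Run:
```python
from h import *
rel([603,153.4,200],7.3)
f=grab('wrist','w5'); f=grab('scene','sc7'); crop(f,'c11',220,170,440,360,3)
# start-cap heights from wrist depth
```

```text
t 14.25 pos [602.2 153.5 206. ] F [-0.3  0.1  0.2] w 46.2
turn deg [-0.03 -0.18 -0.09] shift cm [-0.08 -0.02  0.6 ]
```

View pics/w5.png

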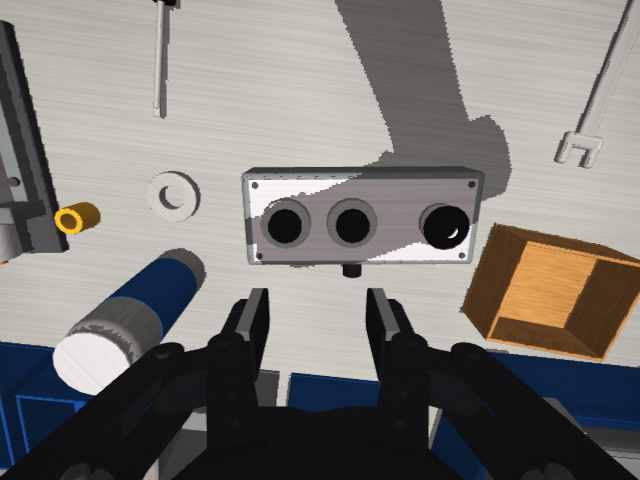

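View pics/c11.png

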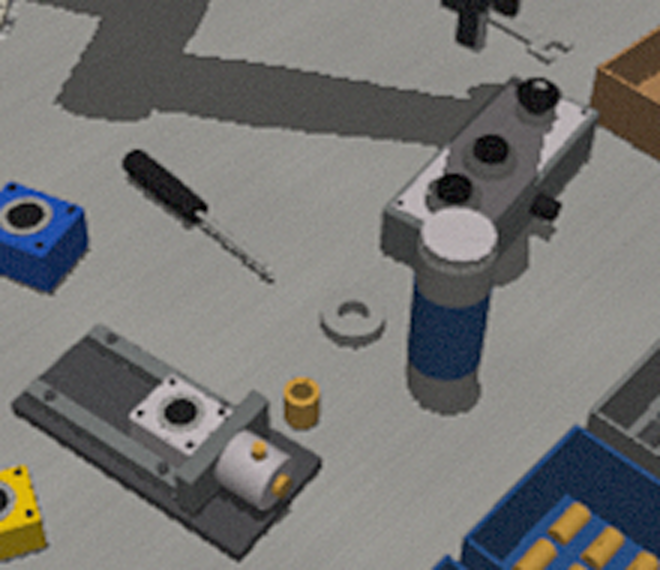

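Caps look up and the bystanders are in place. One numeric check of the caps and the housing before handing in.

Run:
```python
from h import *
f=load('w5')
for u,v in [(285,226),(352,225),(445,228)]: print(px(f,u,v).round(1))
f=grab('top','top2'); crop(f,'c12',340,165,440,285,5)
```

```text
[605.4 125.3  72.8]
[597.3 182.7  72.3]
[590.  263.6  71.2]
```

View pics/c12.png

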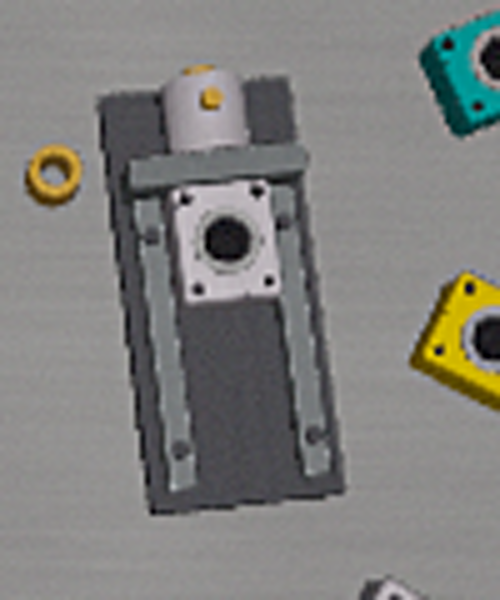

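The caps read 72.8 and 72.3 mm, so they are up (72 nominal). The housing abuts the stop plate with no gap, its bore having gone from crop (243,370) to (228,240). I hand in.

Run:
```python
from h import *
f=load('top2'); p=px(f,340+228/5-.4,165+240/5-.4,z=48)[:2]-[582.2,-179.3]; a=np.radians(7.25)
print('fixture x',p@[np.cos(a),np.sin(a)])
print(order.close_job())
```

```text
fixture x 20.079515703324834
the job is handed in; nothing more can be done
None
```

I pushed the silver housing in the channel up to the stop with shut fingers. I then held both start buttons down with one finger each, let them come back up, and handed the job in. `close_job` gives no verdict, so success is judged from my own checks.

- **Housing:** the TCP stalled and the force rose to about 11 N at the stop. Afterwards its centre measured fixture x ≈ 20.1 mm, where home is 20 and the limit is 16.5. It lies flat with no visible gap.
- **Start buttons:** I held them bottomed for about 3.9 s (t ≈ 9.35 to 13.25 s) at 12 to 28 N in total. The load was shared roughly 16 N and 10 N. After release the caps read 72.8 and 72.3 mm, against 72 nominal.
- **Stop button:** I never touched it. Its depth reading disagreed with its nominal 83 mm both before (69 mm) and after (71 mm); I put that down to poor depth readings on the dome and did not look further.
- **Everything else:** the bystanders looked in place in the last pictures. I did not measure each one, and some were outside the last close views. The tool was about 130 mm above the buttons, touching nothing, at about 14.5 s of the 56 s allowed.

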